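# Rake the pencils into rows

## Robot

A 7-joint arm with a two-finger parallel gripper is mounted at the origin on a cart in front of the work surface, level with it; the furniture and walls round the work are solid. World frame = base frame: x ahead of the robot, y to its left, z up, the work surface at z = 0. Lengths are in m, angles in rad, forces in N, time in s.
With the tool pointing down it reaches from about 0.4 to 0.85 m from the base axis. Payload 10.4 kg.
Tool frame: the origin (TCP) lies between the finger pads; the fingertips stand ahead of it and the grasp point (between the pads) lies 5 mm behind it (manip.tip_extent is the z of the fingertips in the tool frame, in m); z points along the fingers, y is the line along which they close (so a half turn about z gives the same grasp; the last joint's range is limited). The gripper opens to 85 mm and grips with 20 to 120 N. Pads are 22 mm wide; open, the fingers measure 114 mm over their backs; the gripper's body (76 mm by 85 mm) begins 54 mm behind the grasp point. The pads swing forward as they close: fully open they stand 13 mm farther back than shut.
Start: joints at [-1.189, 0.332, -0.065, 1.46, 0.022, 1.35, -0.088], TCP at [0.246, 0.575, 0.245] pointing down, gripper open.
Joint ranges: [-2.6, 2.6], [-0.5, 2.12], [-1.47, 1.34], [0.16, 2.42], [-1.27, 4.41], [0.06, 2.06], [-2.6, 2.6]. Speed limits (rad/s): [2.22, 2.22, 2.79, 2.79, 3.14, 3.14, 3.14].

## Interface

Orientations are given as a unit quaternion [x, y, z, w].
In Python, from workcell import status, viewer, manip gives the robot as it stands.
- The arm moves only by the tool play_rows, never from a script. Its argument "plan" is one flat list of numbers, 7 for each row, row after row: the turn, a rotation vector about the tool's x, y, z in degrees, then the shift along the tool's x, y, z in m, then the opening, from 0 (shut) to 1 (fully open). In form: [ax, ay, az, dx, dy, dz, grip, ax, ay, az, dx, dy, dz, grip, ...]. A call has 1 to 20 rows; each row is the pose to reach, as a shift and turn from the pose commanded when the call began, along the tool's axes at that moment; what a row does not reach only later rows make up. A row lasts 1/8 s, in which the tool goes at most 62.5 mm and 10.7 degrees, less where a joint would pass 70% of its speed; a pose out of reach is approached as far as the arm can. A call with a gripper value outside its range is refused whole. The fingers move at their own pace and stop on an object; "squeeze" is the grip in N (left out, the last holds). Time passes only in rows, so rows that repeat a pose let the fingers close. It gives the time, the measured TCP pose, the force, the opening and the grip force at its end, in the units of the state.
- status.get_obs(): the state, without advancing time (a new reading comes with each control period).
- viewer.camera(name): name is "side" or "top" or "wrist"; returns the picture (400x640x3 uint8, red, green, blue); there is no depth.
- viewer.camera_model(name): a dict with "fx", "fy", "cx", "cy" (pixels), "R" (3x3) and "t" (3): a world point X has camera coordinates R X + t. Camera axes: x right, y down, z forward; pixel columns grow to the right and rows downward; lengths in m; the calibration is good to about 2 mm. A picture is of the moment at which its call begins: read the wrist's pose just before it. camera_model takes no time and is no camera call; for the wrist camera it gives the pose at the moment of the call.
- manip.hand_in(): hands the job in; it is judged then, once.
The state is a dict: "clock": time; "joint_pos": joint angles; "joint_velocities": joint speeds; "tau": joint torques, N m; "position": TCP position; "ee_rot": TCP orientation; "ft_force": force on the tool from outside, world axes, zero at the start; "torque": the same for the moment, N m; "grip_width": opening from 0.0 (shut) to 1.0 (fully open); "grasp_force": force on a finger pad.
Only numpy, scipy, OpenCV 4.12 (cv2) and the standard library are available. Lean on these libraries where they do the work, as an engineer would, in place of code of your own. Each camera call takes 0.05 s, during which the arm holds its last target. There are 200 camera calls.

## Task

Pick up the small wooden rake by its upright grip and comb the two askew green pencils up to the low wooden strip screwed to the table, so that they lie flat in two parallel rows along it, one right behind the other. Touch the pencils only with the rake. Then draw the rake back and leave it standing on its pins a few centimetres clear of the pencils.

Things in the scene. Friction and masses are not known exactly. Their poses are not given: they have to be found in the camera images.
- rake: pale wooden hand rake standing on its pins, loose, 150 g. Head 140 (own x) x 42 (own y) mm, 14 to 26 mm above the table; under it two equal rows of steel pins (6 mm, every 12 mm) whose outer faces lie 21 mm either side of centre in own y. Upright central grip 40 (x) x 24 mm (y), up to 102 mm. Origin: centre of the footprint, at the pins' feet. Same both ways round; rakes along own y
- fence: low strip of darker wood fixed to the table, 180 mm (own x) x 16 mm (own y) x 16 mm high, with three screw heads on top. Origin: centre of its underside, on the table. The pencils and the rake are at its -y side; the face to rake against is 8 mm from the origin that way. It may be turned up to 20 degrees from the world's x
- pencil_a: plain green pencil, one pointed end, 112 mm long, 7 mm thick (hexagonal), loose, 12 g. Origin: at mid-length on its surface (underside at the start; it can roll); y axis along the pencil. Starts 12 to 25 degrees askew to the fence, at the fence's -y side, centre 50 to 140 mm from the fence's middle line
- pencil_b: like pencil_a; plain green pencil, one pointed end, 112 mm long, 7 mm thick (hexagonal), loose, 12 g. Origin: at mid-length on its surface (underside at the start; it can roll); y axis along the pencil. Starts 12 to 25 degrees askew to the fence, at the fence's -y side, centre 50 to 140 mm from the fence's middle line
Things that resemble listed ones, but are neither listed nor needed, are in the scene too. What is shaped like the pencil_b but blue is not meant.

How it is judged:
By the outcome, as a careful person would: the job done as asked, in the order asked, and still so for the second after the job is handed in, with the robot touching nothing.
It also fails if it takes over 45 s, if anything falls off the work surface, if the arm or the gripper's body presses on something with over 40 N, if the wrist force passes 120 N, or if a joint passes its speed limit or range.

## Working session

There is one attempt and no reset: what is moved stays moved. The work goes in short steps, Python scripts to look and compute and a tool call to move; the robot and the scene stay as the last step left them, time stands still between calls to the robot, and variables do not carry over. Pictures are saved under pics/ and viewed, at most 10 in all, crops included, and the job is handed in when it is done.

Besides the shell and the picture viewer there is one more tool, called as name(argument=value, ...) on one line, values as JSON. play_rows: Moves the arm, as the interface text tells. Its arguments: {"type":"object","properties":{"plan":{"type":"array","items":{"type":"number"}},"squeeze":{"type":"number"}},"required":["plan"]}

```bash
ls; mkdir -p pics; python3 - <<'E'
from workcell import status, viewer, manip
import cv2
o=status.get_obs(); print(o['clock'],o['position'],o['ee_rot'],o['grip_width'],manip.tip_extent)
for n in ('top','side'):
    cv2.imwrite(f'pics/{n}0.png',viewer.camera(n)[:,:,::-1])
    m=viewer.camera_model(n);print(n,m)
E
```

```text
pics
0.0 [0.24600917 0.57415516 0.24450514] [ 2.01011905e-01  9.79588537e-01 -7.07678378e-04 -1.07252483e-04] 0.9991864786371958 0.014
top {'fx': 437.43489287429475, 'fy': 437.43489287429475, 'cx': 311.00773429755765, 'cy': 201.6504713696015, 'R': array([[ 0.00957335, -0.99963756,  0.02516153],
       [-0.99870278, -0.01081681, -0.04975702],
       [ 0.05001115, -0.02465255, -0.99844436]]), 't': array([0.0156816 , 0.54340024, 0.95430064])}
side {'fx': 452.4255480459254, 'fy': 452.4255480459254, 'cx': 323.409056787322, 'cy': 194.8526714868486, 'R': array([[ 0.98656384, -0.16283759,  0.01325579],
       [-0.05899546, -0.43073747, -0.90054693],
       [ 0.15235266,  0.887665  , -0.43455669]]), 't': array([-0.52214092,  0.09281904,  0.8073348 ])}
```

View pics/top0.png

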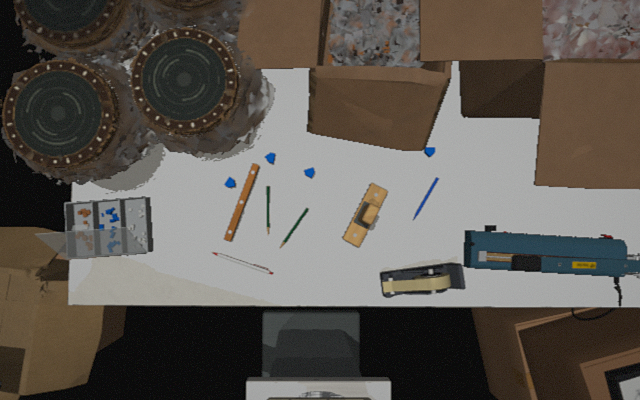

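View pics/side0.png

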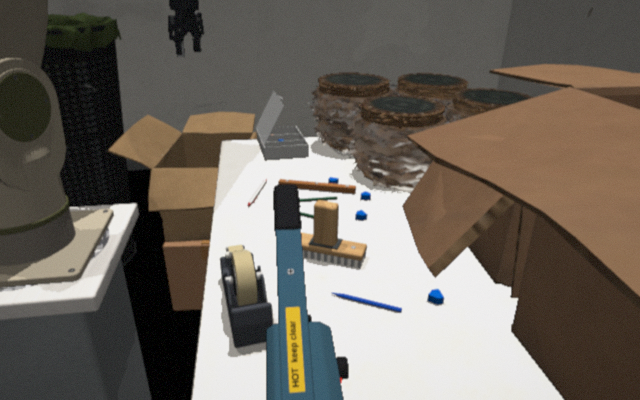

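The top view shows the fence at about (242,203), green pencils at (268,210) and (294,228), and the rake at (366,214) with its grip at (368,211). The blue pencil at (426,198) is a decoy. I'll enlarge this area next.

```bash
python3 - <<'E'
import cv2
i=cv2.imread('pics/top0.png')[150:290,205:400]
cv2.imwrite('pics/crop0.png',cv2.resize(i,None,fx=4,fy=4,interpolation=cv2.INTER_CUBIC))
E
```

```text
(no output)
```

View pics/crop0.png

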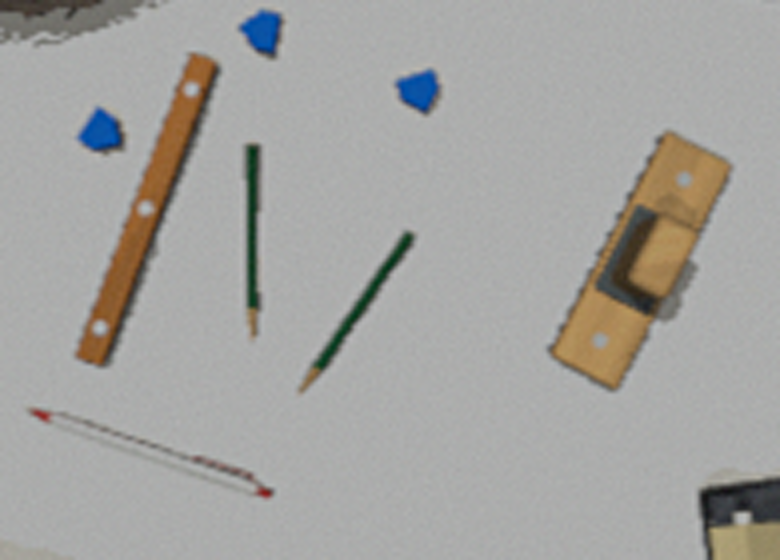

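Crop (4x): fence ends are at (203,60) and (90,360). Pencil A runs (253,145)–(253,338), and pencil B (409,234)–(301,391). The rake head corners are (668,131), (731,165), (617,390) and (552,350).

```bash
cat > h.py <<'E'
import numpy as np
from workcell import status, viewer, manip
def px2w(uv,z,m):
    R,t=m['R'],np.asarray(m['t'])
    C=-R.T@t
    d=R.T@np.array([(uv[0]-m['cx'])/m['fx'],(uv[1]-m['cy'])/m['fy'],1.])
    return C+d*(z-C[2])/d[2]
def w2px(X,m):
    c=m['R']@X+m['t']; return np.array([m['fx']*c[0]/c[2]+m['cx'],m['fy']*c[1]/c[2]+m['cy']])
E
python3 - <<'E'
from h import *
np.set_printoptions(precision=4,suppress=True)
m=viewer.camera_model('top')
f=lambda u,v,z:px2w((205+(u+.5)/4-.5,150+(v+.5)/4-.5),z,m)[:2]
def seg(n,a,b,z):
    P,Q=f(*a,z),f(*b,z);d=P-Q;print(n,P,Q,'mid',(P+Q)/2,'len',np.linalg.norm(d),'ang',np.degrees(np.arctan2(d[1],d[0])))
    return P,Q
seg('fence',(203,60),(90,360),.016)
seg('fscr',(191,90),(99,328),.016)
seg('A',(253,145),(253,338),.0035)
seg('B',(409,234),(301,391),.0035)
seg('rakeL',(668,131),(552,350),.026)
seg('rakeR',(731,165),(617,390),.026)
seg('rscr',(684,179),(600,341),.026)
print('grip', np.mean([f(*p,.102) for p in [(657,213),(699,232),(655,297),(628,280)]],0),[f(*p,.102) for p in [(657,213),(699,232),(655,297),(628,280)]])
P,Q=f(203,60,.016),f(90,360,.016)
c=(P+Q)/2;d=(P-Q)/np.linalg.norm(P-Q);n=np.array([d[1],-d[0]])
for nm,p in dict(A1=f(253,145,.0035),A2=f(253,338,.0035),B1=f(409,234,.0035),B2=f(301,391,.0035),r1=f(684,179,.026),r2=f(600,341,.026)).items(): print(nm,'along',(p-c)@d,'away',(p-c)@n)
print(status.get_obs()['joint_pos'])
E
```

```text
fence [0.6236 0.145 ] [0.458  0.2039] mid [0.5408 0.1744] len 0.1757998994515415 ang -19.59232042547724
fscr [0.6069 0.1513] [0.4755 0.1993] mid [0.5412 0.1753] len 0.13991951220284268 ang -20.084026582901082
A [0.5779 0.1177] [0.4705 0.1161] mid [0.5242 0.1169] len 0.10748172274508563 ang 0.8292812202069794
B [0.5291 0.0301] [0.4414 0.0891] mid [0.4853 0.0596] len 0.10577362271765667 ang -33.92948965870287
rakeL [ 0.5864 -0.1112] [ 0.466  -0.0481] mid [ 0.5262 -0.0796] len 0.13595433621524683 ang -27.648223160220653
rakeR [ 0.5681 -0.1459] [ 0.4446 -0.0837] mid [ 0.5063 -0.1148] len 0.13832410876513718 ang -26.74707069508785
rscr [ 0.5601 -0.1201] [ 0.4711 -0.0743] mid [ 0.5156 -0.0972] len 0.10008587120924979 ang -27.216496719234417
grip [ 0.5162 -0.0947] [array([ 0.5376, -0.0933]), array([ 0.5282, -0.1145]), array([ 0.4953, -0.0924]), array([ 0.5037, -0.0787])]
A1 along 0.05402204815476993 away 0.041027825153076396
A2 along -0.04670450251910433 away 0.07853092787265013
B1 along 0.037421634307860725 away 0.13990936654103195
B2 along -0.06505769991742294 away 0.11371689969348626
r1 along 0.11692412023600943 away 0.2709638691570136
r2 along 0.01772304359427159 away 0.2576850134519992
[-1.1886  0.3328 -0.0647  1.4608  0.0216  1.3499 -0.0885]
```

```bash
cat >> h.py <<'E'
from scipy.spatial.transform import Rotation as Ro
def row(p,yaw):
    """row numbers from present measured pose to TCP p, tool down, tool y at world angle yaw (deg)"""
    o=status.get_obs(); R0=Ro.from_quat(o['ee_rot'])
    h=np.radians(yaw); y=np.array([np.cos(h),np.sin(h),0]); z=np.array([0,0,-1.])
    R1=Ro.from_matrix(np.c_[np.cross(y,z),y,z])
    return np.round(np.r_[(R0.inv()*R1).as_rotvec(degrees=True),R0.inv().apply(np.array(p)-o['position'])],4)
E
python3 - <<'E'
from h import *
np.set_printoptions(precision=4,suppress=True)
print(row((.516,-.096,.24),62.8),row((.43,.24,.24),62.8))
E
```

```text
[-0.0735  0.0052  4.0108 -0.5121 -0.5097  0.0053] [-0.0735  0.0052  4.0108 -0.3007 -0.2347  0.0049]
```

play_rows(plan=[0, 0, 4, -0.1, -0.078, 0.005, 1, 0, 0, 4, -0.15, -0.117, 0.005, 1, 0, 0, 4, -0.2, -0.156, 0.005, 1, 0, 0, 4, -0.25, -0.195, 0.005, 1, 0, 0, 4, -0.3, -0.235, 0.005, 1, 0, 0, 4, -0.34, -0.285, 0.005, 1, 0, 0, 4, -0.38, -0.335, 0.005, 1, 0, 0, 4, -0.42, -0.39, 0.005, 1, 0, 0, 4, -0.46, -0.44, 0.005, 1, 0, 0, 4, -0.49, -0.48, 0.005, 1, 0, 0, 4, -0.512, -0.51, 0.005, 1, 0, 0, 4, -0.512, -0.51, 0.005, 1, 0, 0, 4, -0.512, -0.51, 0.005, 1, 0, 0, 4, -0.512, -0.51, 0.005, 1, 0, 0, 4, -0.512, -0.51, 0.005, 1])

```text
clock: 1.98
position: [0.5158, -0.0944, 0.2401]
ee_rot: [0.234, 0.972, 0.0, -0.0]
ft_force: [-0.3, 0.2, -0.3]
grip_width: 1.001
grasp_force: 0.0
```

```bash
python3 - <<'E'
from h import *
import cv2
np.set_printoptions(precision=4,suppress=True)
print(row((.516,-.096,.062),62.8),status.get_obs()['position'])
m=viewer.camera_model('wrist')
cv2.imwrite('pics/w0.png',viewer.camera('wrist')[:,:,::-1])
print(m, w2px(np.array([.516,-.096,.102]),m))
E
```

```text
[ 0.0194 -0.0277  0.1333 -0.0009 -0.0014  0.1781] [ 0.5158 -0.0944  0.2401]
{'fx': 322.66033963524023, 'fy': 322.66033963524023, 'cx': 320.5747436410619, 'cy': 202.06726628601865, 'R': array([[ 0.4552,  0.8904,  0.0003],
       [ 0.8503, -0.4348,  0.2964],
       [ 0.2641, -0.1347, -0.9551]]), 't': array([-0.1509, -0.5166,  0.2255])} [318.7997 195.2854]
```

View pics/w0.png

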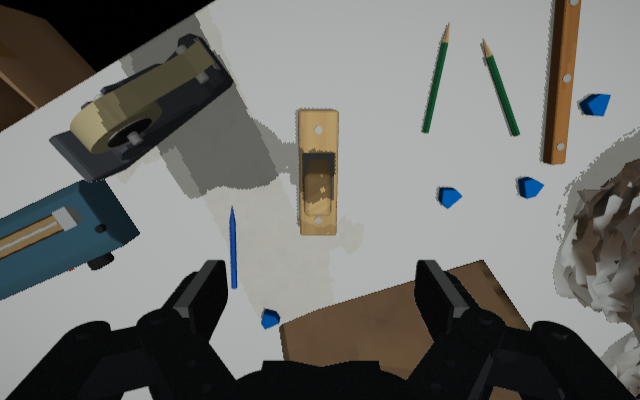

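The wrist view has the rake grip centred at (318,195), where I predicted it, and the yaw is aligned. The box flap, with corners near (282,325) and (485,262), looks close, so I'll check its height from the top and side views.

```bash
python3 - <<'E'
from h import *
np.set_printoptions(precision=4,suppress=True)
M={n:viewer.camera_model(n) for n in('top','side','wrist')}
def tri(obs):
    A=[];b=[]
    for n,uv in obs:
        m=M[n];C=-m['R'].T@m['t'];d=px2w(uv,0,m)-C;d/=np.linalg.norm(d);P=np.eye(3)-np.outer(d,d);A.append(P);b.append(P@C)
    X=np.linalg.lstsq(np.vstack(A),np.hstack(b),rcond=None)[0]
    print(X,[np.round(w2px(X,M[n])-uv,1) for n,uv in obs])
tri([('top',(425,150)),('side',(435,273)),('wrist',(282,325))])
tri([('top',(425,150)),('wrist',(282,325))])
tri([('top',(425,150)),('side',(435,273))])
tri([('top',(308,133)),('side',(413,135)),('wrist',(485,262))])
tri([('top',(308,133)),('wrist',(485,262))])
E
```

```text
[ 0.6616 -0.2252  0.0334] [array([-0.9, -1.5]), array([-2.2,  0.6]), array([-2.1,  1.4])]
[ 0.6591 -0.224   0.0352] [array([-1.3, -0.5]), array([-2.4,  0.4])]
[ 0.6608 -0.2276  0.0359] [array([ 0.5, -1.3]), array([-2. ,  0.2])]
[0.6664 0.0174 0.1468] [array([7.4, 1.2]), array([-18.9,  14.6]), array([44.8, 47. ])]
[0.6925 0.0294 0.0326] [array([ 0.2, -0.1]), array([ 0.2, -0.3])]
```

The flap's lower edge is at x ≥ 0.66, so it's clear of the gripper. I'll descend now.

play_rows(plan=[0, 0, 0.1, -0.001, -0.0015, 0.05, 1, 0, 0, 0.1, -0.001, -0.0015, 0.1, 1, 0, 0, 0.1, -0.001, -0.0015, 0.14, 1, 0, 0, 0.1, -0.001, -0.0015, 0.165, 1, 0, 0, 0.1, -0.001, -0.0015, 0.178, 1, 0, 0, 0.1, -0.001, -0.0015, 0.178, 1, 0, 0, 0.1, -0.001, -0.0015, 0.178, 1, 0, 0, 0.1, -0.001, -0.0015, 0.178, 0.5, 0, 0, 0.1, -0.001, -0.0015, 0.178, 0.3, 0, 0, 0.1, -0.001, -0.0015, 0.178, 0.2, 0, 0, 0.1, -0.001, -0.0015, 0.178, 0.1, 0, 0, 0.1, -0.001, -0.0015, 0.178, 0.1, 0, 0, 0.1, -0.001, -0.0015, 0.178, 0.1, 0, 0, 0.1, -0.001, -0.0015, 0.178, 0.1], squeeze=60)

```text
clock: 3.78
position: [0.5163, -0.0978, 0.0626]
ee_rot: [0.236, 0.972, 0.0, 0.0]
ft_force: [-1.2, 1.0, 5.3]
grip_width: 0.275
grasp_force: 59.3
```

```bash
cat >> h.py <<'E'
c=np.array([.541,.1748]); a=np.radians(-19.9); d=np.array([np.cos(a),np.sin(a)]); n=np.array([d[1],-d[0]])
def fp(al,s,z): return np.r_[c+al*d+s*n,z]
E
python3 - <<'E'
from h import *
np.set_printoptions(precision=4,suppress=True)
print(fp(-.005,.19,.064), row(fp(-.005,.19,.064),70.1), row(status.get_obs()['position']+[0,0,.002],62.8))
E
```

```text
[ 0.4716 -0.0022  0.064 ] [ 0.0156  0.0166 -7.4013  0.0835  0.0645 -0.0015] [ 0.0166  0.0156 -0.1013 -0.      0.     -0.002 ]
```

play_rows(plan=[0, 0, 0, 0, 0, -0.01, 0.1, 0, 0, -1, 0.01, 0.008, -0.015, 0.1, 0, 0, -3, 0.03, 0.023, -0.015, 0.1, 0, 0, -5, 0.055, 0.042, -0.015, 0.1, 0, 0, -7, 0.075, 0.058, -0.015, 0.1, 0, 0, -7.4, 0.0835, 0.0645, -0.015, 0.1, 0, 0, -7.4, 0.0835, 0.0645, -0.01, 0.1, 0, 0, -7.4, 0.0835, 0.0645, -0.005, 0.1, 0, 0, -7.4, 0.0835, 0.0645, -0.002, 0.1, 0, 0, -7.4, 0.0835, 0.0645, -0.002, 0.1, 0, 0, -7.4, 0.0835, 0.0645, -0.002, 0.1])

```text
clock: 5.15
position: [0.4716, -0.0024, 0.0643]
ee_rot: [0.173, 0.985, -0.0, 0.0]
ft_force: [0.4, 0.3, -1.6]
grip_width: 0.27
grasp_force: 58.8
```

```bash
python3 - <<'E'
from h import *
import cv2
np.set_printoptions(precision=4,suppress=True)
o=status.get_obs();print(o['position'],o['ft_force'],row(fp(-.005,.05,.064),70.1))
t=viewer.camera('top');s=viewer.camera('side')
a=cv2.resize(t[150:270,205:365],None,fx=5,fy=5,interpolation=cv2.INTER_CUBIC)
cv2.imwrite('pics/t1.png',a[:,:,::-1])
E
```

```text
[ 0.4716 -0.0024  0.0643] [ 0.3794  0.3035 -1.5789] [-0.0017  0.0056 -0.0227  0.0001  0.1402  0.0003]
```

View pics/t1.png

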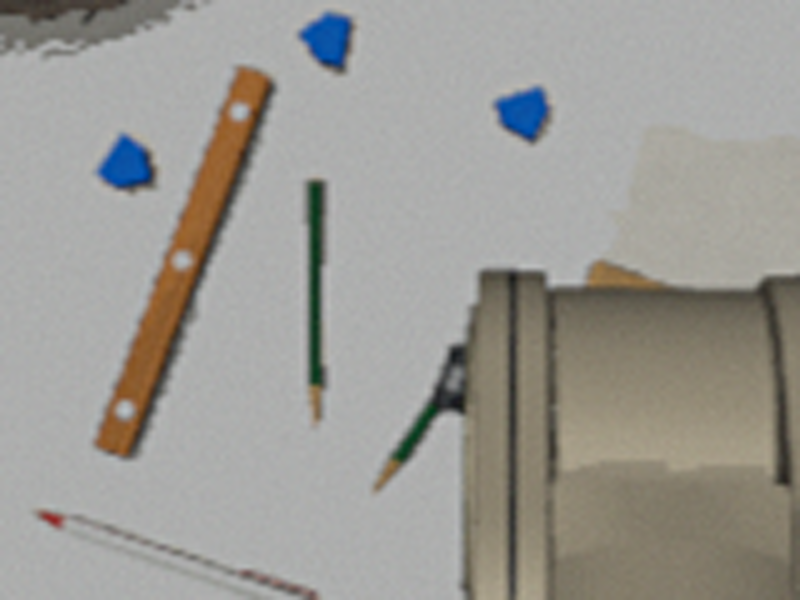

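The rake is held free of the table, pencils untouched at (316,290) and around (405,440) in the crop. I'll start raking slowly.

play_rows(plan=[0, 0, 0, 0, 0.008, 0.0005, 0.1, 0, 0, 0, 0, 0.016, 0.0005, 0.1, 0, 0, 0, 0, 0.024, 0.0005, 0.1, 0, 0, 0, 0, 0.032, 0.0005, 0.1, 0, 0, 0, 0, 0.038, 0.0005, 0.1, 0, 0, 0, 0, 0.044, 0.0005, 0.1, 0, 0, 0, 0, 0.05, 0.0005, 0.1, 0, 0, 0, 0, 0.056, 0.0005, 0.1, 0, 0, 0, 0, 0.062, 0.0005, 0.1, 0, 0, 0, 0, 0.068, 0.0005, 0.1, 0, 0, 0, 0, 0.074, 0.0005, 0.1, 0, 0, 0, 0, 0.08, 0.0005, 0.1, 0, 0, 0, 0, 0.086, 0.0005, 0.1, 0, 0, 0, 0, 0.092, 0.0005, 0.1, 0, 0, 0, 0, 0.098, 0.0005, 0.1, 0, 0, 0, 0, 0.104, 0.0005, 0.1, 0, 0, 0, 0, 0.11, 0.0005, 0.1, 0, 0, 0, 0, 0.115, 0.0005, 0.1, 0, 0, 0, 0, 0.12, 0.0005, 0.1])

```text
clock: 7.62
position: [0.5124, 0.1111, 0.0638]
ee_rot: [0.173, 0.985, 0.0, -0.0]
ft_force: [0.0, -0.4, -1.1]
grip_width: 0.275
grasp_force: 58.8
```

```bash
python3 - <<'E'
from h import *
import cv2
np.set_printoptions(precision=4,suppress=True)
o=status.get_obs();p=o['position'][:2]-c;print('along',p@d,'away',p@n,o['ft_force'],row(fp(-.005,.045,.064),70.1))
t=viewer.camera('top');w=viewer.camera('wrist')
a=cv2.resize(t[140:260,205:325],(400,400),interpolation=cv2.INTER_CUBIC)
cv2.imwrite('pics/t2.png',np.hstack([a,cv2.resize(w,(400,250))[:,:].repeat(1,0) if 0 else cv2.copyMakeBorder(w[:,240:640],0,0,0,0,cv2.BORDER_CONSTANT)])[:,:,::-1])
E
```

```text
along -0.005194089100147627 away 0.06966810824994478 [ 0.0497 -0.4247 -1.1252] [ 0.0024 -0.0035  0.0058 -0.0002  0.0247 -0.0002]
```

View pics/t2.png

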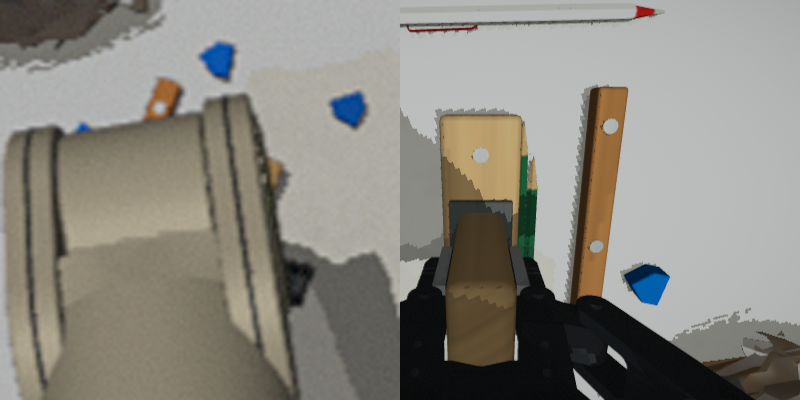

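Both pencils now lie parallel in front of the rake, side by side at around (530,210) in the right half. I'll refine the fence line from the wrist view.

```bash
python3 - <<'E'
from h import *
np.set_printoptions(precision=4,suppress=True)
m=viewer.camera_model('wrist')
f=lambda u,v,z:px2w((u-160,v),z,m)[:2]
def seg(P,Q):
    dd=P-Q;print('ang',np.degrees(np.arctan2(dd[1],dd[0])),[((x-c)@d,(x-c)@n) for x in(P,Q)])
S=[f(610,126,.016),f(596,246,.016)];seg(S[1],S[0])
seg(f(607,298,.016),f(628,88,.016))
seg(f(581,200,.016),f(590,90,.016))
print('rake right edge');seg(f(522,170,.026),f(522,122,.026))
print('rake left edge');seg(f(440,250,.026),f(441,120,.026))
print('pencil tips',[((x-c)@d,(x-c)@n) for x in (f(533,158,.0035),f(526,122,.0035))])
E
```

```text
ang -19.889479178274208 [(np.float64(0.0011491765458661394), np.float64(0.0002200199399942869)), (np.float64(-0.06877719938982285), np.float64(0.0002328600296077047))]
ang -18.16218025805181 [(np.float64(0.036981678816570766), np.float64(-0.010544234796852807)), (np.float64(-0.08788717992899432), np.float64(-0.006755716041458844))]
ang -19.052952333070802 [(np.float64(-0.027557936238695065), np.float64(0.011852291054131998)), (np.float64(-0.086900304429041), np.float64(0.012729658938872183))]
rake right edge
ang -17.679742540572416 [(np.float64(-0.046985566067984305), np.float64(0.047514940066685614)), (np.float64(-0.07140297149757162), np.float64(0.048461608026150654))]
rake left edge
ang -22.402312746882995 [(np.float64(-0.0010057802371412458), np.float64(0.0921052415941225)), (np.float64(-0.07234981517133017), np.float64(0.08898740845781639))]
pencil tips [(np.float64(-0.04953426189484756), np.float64(0.03838238764557795)), (np.float64(-0.07009371237008562), np.float64(0.04336806982391375))]
```

play_rows(plan=[0, 0, 0, 0, 0.004, 0, 0.1, 0, 0, 0, 0, 0.008, 0, 0.1, 0, 0, 0, 0, 0.012, 0, 0.1, 0, 0, 0, 0, 0.016, 0, 0.1, 0, 0, 0, 0, 0.019, 0, 0.1, 0, 0, 0, 0, 0.022, 0, 0.1, 0, 0, 0, 0, 0.024, 0, 0.1, 0, 0, 0, 0, 0.0255, 0, 0.1, 0, 0, 0, 0, 0.0255, 0, 0.1, 0, 0, 0, 0, 0.0255, 0, 0.1])

```text
clock: 8.98
position: [0.521, 0.1347, 0.0638]
ee_rot: [0.173, 0.985, 0.0, -0.0]
ft_force: [-0.0, -0.2, -1.2]
grip_width: 0.269
grasp_force: 58.8
```

```bash
python3 - <<'E'
from h import *
import cv2
np.set_printoptions(precision=4,suppress=True)
o=status.get_obs();p=o['position'][:2]-c;print('along',p@d,'away',p@n,o['ft_force'],'push',o['ft_force'][:2]@n,o['torque'])
w=viewer.camera('wrist')
cv2.imwrite('pics/w3.png',cv2.resize(w[80:320,280:520],(600,600),interpolation=cv2.INTER_CUBIC)[:,:,::-1])
E
```

```text
along -0.005167982695413113 away 0.044549593513156044 [-0.038  -0.1844 -1.1872] push 0.1862845402467823 [-0.002  0.009  0.007]
```

View pics/w3.png

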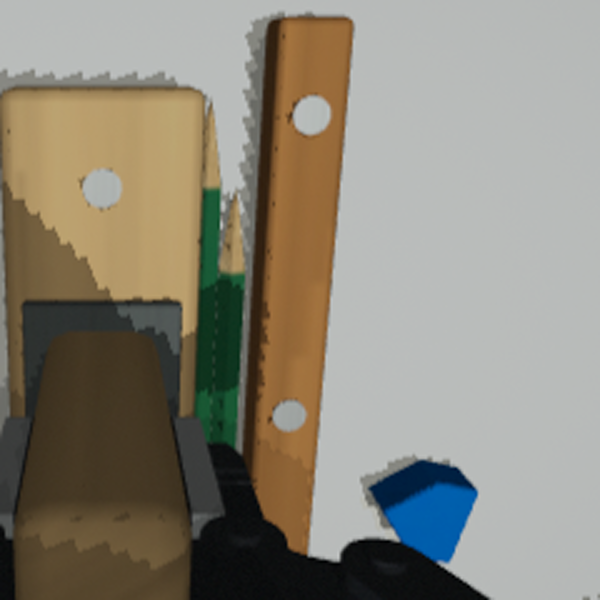

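A gap of about 2 mm remains between the front pencil's edge at (240,300) and the fence face at about (250,300). I'll push in fine steps.

play_rows(plan=[0, 0, 0, 0, 0.001, 0, 0.1, 0, 0, 0, 0, 0.002, 0, 0.1, 0, 0, 0, 0, 0.002, 0, 0.1])

```text
clock: 9.4
position: [0.5217, 0.1367, 0.0638]
ee_rot: [0.173, 0.985, 0.0, 0.0]
ft_force: [0.4, 0.4, -1.4]
grip_width: 0.276
grasp_force: 58.8
```

play_rows(plan=[0, 0, 0, 0, 0.0005, 0, 0.1, 0, 0, 0, 0, 0.001, 0, 0.1, 0, 0, 0, 0, 0.001, 0, 0.1])

```text
clock: 9.78
position: [0.5219, 0.137, 0.0637]
ee_rot: [0.173, 0.985, -0.0, -0.0]
ft_force: [-1.3, -3.0, 0.2]
grip_width: 0.275
grasp_force: 59.1
```

A push of about 3.3 N shows everything is snug, so I'll draw the rake back 45 mm and lower it.

play_rows(plan=[0, 0, 0, 0, -0.002, 0, 0.1, 0, 0, 0, 0, -0.006, 0, 0.1, 0, 0, 0, 0, -0.012, 0, 0.1, 0, 0, 0, 0, -0.02, 0, 0.1, 0, 0, 0, 0, -0.028, 0, 0.1, 0, 0, 0, 0, -0.036, 0, 0.1, 0, 0, 0, 0, -0.042, 0, 0.1, 0, 0, 0, 0, -0.045, 0, 0.1, 0, 0, 0, 0, -0.045, 0, 0.1])

```text
clock: 10.9
position: [0.5067, 0.0952, 0.0638]
ee_rot: [0.173, 0.985, 0.0, 0.0]
ft_force: [0.4, -0.3, -1.0]
grip_width: 0.277
grasp_force: 58.9
```

```bash
python3 - <<'E'
from h import *
import cv2
np.set_printoptions(precision=4,suppress=True)
o=status.get_obs();p=o['position'];print(p,'along',(p[:2]-c)@d,'away',(p[:2]-c)@n,o['ft_force'])
w=viewer.camera('wrist');m=viewer.camera_model('wrist')
cv2.imwrite('pics/w4.png',cv2.resize(w[80:380,300:600],(600,600),interpolation=cv2.INTER_CUBIC)[:,:,::-1])
E
```

```text
[0.5067 0.0952 0.0638] along -0.005141793667603883 away 0.08655197876258237 [ 0.3687 -0.2866 -1.0009]
```

View pics/w4.png

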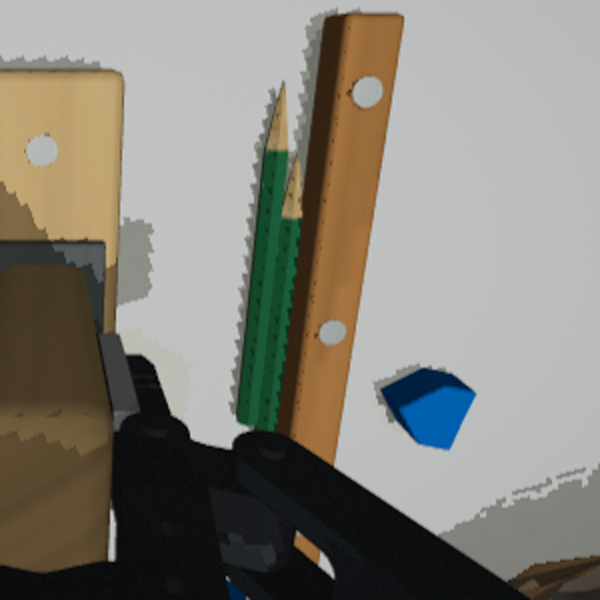

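Both pencils lie parallel along the fence, touching each other, at around (262,300) and (290,300). I'll set the rake down.

play_rows(plan=[0, 0, 0, 0, 0, 0.0006, 0.1, 0, 0, 0, 0, 0, 0.0012, 0.1, 0, 0, 0, 0, 0, 0.0012, 0.1])

```text
clock: 11.32
position: [0.5067, 0.0954, 0.0626]
ee_rot: [0.173, 0.985, 0.0, -0.0]
ft_force: [0.1, 0.5, -1.4]
grip_width: 0.274
grasp_force: 59.1
```

Not on the table yet, so I'll go a bit lower.

play_rows(plan=[0, 0, 0, 0, 0, 0.0004, 0.1, 0, 0, 0, 0, 0, 0.0006, 0.1, 0, 0, 0, 0, 0, 0.0006, 0.1])

```text
clock: 11.7
position: [0.5067, 0.0954, 0.0625]
ee_rot: [0.173, 0.985, 0.0, -0.0]
ft_force: [-5.3, -0.8, 8.3]
grip_width: 0.276
grasp_force: 60.2
```

play_rows(plan=[0, 0, 0, 0, 0, -0.0004, 0.1, 0, 0, 0, 0, 0, -0.0004, 0.35, 0, 0, 0, 0, 0, -0.0004, 0.45, 0, 0, 0, 0, 0, -0.0004, 0.7, 0, 0, 0, 0, 0, -0.0004, 0.9, 0, 0, 0, 0, 0, -0.0004, 0.9, 0, 0, 0, 0, 0, -0.0004, 0.9, 0, 0, 0, 0, 0, -0.01, 0.9, 0, 0, 0, 0, 0, -0.03, 0.9, 0, 0, 0, 0, 0, -0.06, 0.9, 0, 0, 0, 0, 0, -0.1, 0.9, 0, 0, 0, 0, 0, -0.14, 0.9, 0, 0, 0, 0, -0.04, -0.18, 0.9, 0, 0, 0, 0, -0.09, -0.18, 0.9, 0, 0, 0, 0, -0.15, -0.18, 0.9, 0, 0, 0, 0, -0.2, -0.18, 0.9, 0, 0, 0, 0, -0.2, -0.18, 0.9, 0, 0, 0, 0, -0.2, -0.18, 0.9])

```text
clock: 13.95
position: [0.4389, -0.0923, 0.2424]
ee_rot: [0.173, 0.985, 0.0, 0.0]
ft_force: [0.6, 0.6, -0.1]
grip_width: 0.899
grasp_force: 0.0
```

```bash
python3 - <<'E'
from h import *
import cv2
t=viewer.camera('top');s=viewer.camera('side')
a=cv2.resize(t[140:260,205:365],(533,400),interpolation=cv2.INTER_CUBIC)
b=cv2.resize(s[160:270,230:400],(533,345)[:2],interpolation=cv2.INTER_CUBIC)
cv2.imwrite('pics/f.png',np.vstack([a[:,:],b])[:600+145,:][:,:,::-1][:600])
E
```

```text
(no output)
```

View pics/f.png

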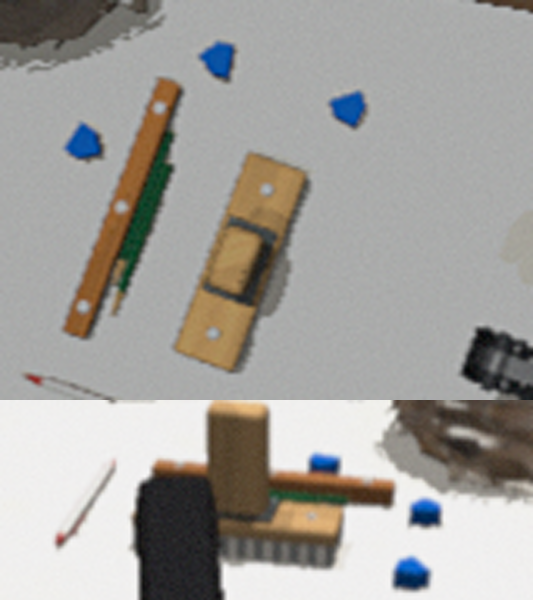

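Both pencils lie flat along the fence at around (140,230), one right behind the other. The rake stands on its pins, parallel to them and about 4–5 cm clear, and the arm is away.

```bash
python3 -c "
from workcell import manip
print(manip.hand_in())"
```

```text
the job is handed in; nothing more can be done
None
```

The job is handed in: both green pencils lie flat in two parallel rows against the fence, and the rake stands on its pins about 4.5 cm clear, with roughly 14 s of the 45 s used.

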